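# Change over the load on the jar blow-dry stand

### The job

Change the load on the blow-dry stand. First shut its air lever; then, with the air still shut, move every dried tall glass jar from the slotted rail to the empty paper-lined tray, and stand every rinsed porcelain pot from the other tray on the rail, mouth down as it is, centred over the air slot and about a finger's breadth from its neighbours. Only when all of them stand there set the air lever to the half-way mark (full air would blow them off), and leave the other things on the table alone.

Things in the scene. Friction and masses are not known exactly. Their poses are not given: they have to be found in the camera images.
- rail_mid (a point): middle of the top of the fixed blow-dry stand's slotted rail: a steel ridge 36 mm wide (local x), 380 mm long (local y, +y towards lever and blower), top 120 mm above the table, dark 10 mm air slot along its centre line. 30 mm lower the air box is 90 mm wide. Place and yaw vary. The dried tall jars stand on it at the start; it has room for four pots at 85 mm centres.
- air_lever (a joint): angle of the stand's air lever in rad: 0 = shut (at its stop, pointing along the stand's local -x, to the robot), 1.571 = fully open (along the duct, pointing to local -y, the rail); grows counter-clockwise seen from above. Three dark marks on the quadrant plate under it: shut, half (0.785, the middle one), open. Stays where it is left; 2 N at the knob moves it.
- lever_knob (a point): centre of the air lever's upright round black knob: 22 mm diameter, top 18 mm above and underside 24 mm below this point, which is 147 mm above the table. It swings at 95 mm radius about lever_hinge. Can be pinched from above.
- lever_hinge (a point): point on the air lever's vertical pivot axis at the knob's height, 280 mm along local +y from rail_mid, fixed to the stand, same axes as rail_mid.
- clean_tray_floor (a point): centre of the inner floor of the loose, empty, paper-lined stainless tray (0.9 kg): inner floor 142 mm (local x) by 252 mm (local y), 4 mm above the table; rim 15 mm above the table, walls 4 mm. The dried tall jars go here, standing.
- drain_tray_floor (a point): centre of the inner floor of the other tray, alike but with dark drainer ribs and with the rinsed pots standing on it at the start.
- pot_1_c (a point): centre (half-way up, 36 mm above its underside) of a rinsed white porcelain yoghurt pot standing mouth down: 62 mm diameter, 72 mm high, narrowing to a 54 mm rim at the bottom (below 20 mm), 0.14 to 0.22 kg, z up. Three or four pots are present; absent ones read None.
- pot_2_c (a point): centre of another such pot, the same size, or None if absent.
- pot_3_c (a point): centre of another such pot, the same size, or None if absent.
- pot_4_c (a point): centre of another such pot, the same size, or None if absent.
- tall_1_c (a point): centre (half-way up, 56 mm above its underside) of a dried tall clear glass jar standing mouth down: 56 mm diameter, 112 mm high, 53 mm rim at the bottom, 0.13 to 0.21 kg. Two or three are present; absent ones read None.
- tall_2_c (a point): centre of another such tall jar, or None if absent.
- tall_3_c (a point): centre of another such tall jar, or None if absent.
- milk_1: bystander: capped white milk bottle, 62 mm diameter, 172 mm high; origin under it. Leave alone.
- milk_2: bystander: capped white milk bottle, 62 mm diameter, 172 mm high; origin under it. Leave alone.
- milk_3: bystander: capped white milk bottle, 62 mm diameter, 172 mm high; origin under it. Leave alone.
- milk_4: bystander: capped white milk bottle, 62 mm diameter, 172 mm high; origin under it. Leave alone.
- lidded_jar: bystander: lidded porcelain jar, 60 mm diameter, 80 mm high, standing upright off the trays; origin under it. Leave alone.
- ladle: bystander: steel ladle 240 mm long lying on the table; origin under its middle. Leave alone.
Mind the look-alikes: they are no part of the job. Leave any brown or red look-alike of the part that bears pot_1_c alone.

How it is judged (in metres and radians):
On the way, in this order (a step that is already met when the one before it is completed fails the run):
1. the air lever is shut (value of joint air_lever below 0.08 rad), for 0.3 s.
2. with the air still shut, every tall jar stands in the paper-lined tray and every pot stands on the rail, released (x of pot_1_c in the frame of rail_mid between -0.012 and 0.012 m and y of pot_1_c in the frame of rail_mid between -0.175 and 0.175 m and z of pot_1_c in the frame of rail_mid between 0.03 and 0.042 m and angle between each of pot_1_c, pot_2_c, pot_3_c, pot_4_c, tall_1_c, tall_2_c, tall_3_c's own z axis and vertical below 0.1 rad and contact force between each of pot_1, pot_2, pot_3, pot_4, tall_1, tall_2, tall_3 and the fingers below 0.3 N and linear speed of each of pot_1, pot_2, pot_3, pot_4, tall_1, tall_2, tall_3 below 0.02 m/s and x of pot_2_c in the frame of rail_mid between -0.012 and 0.012 m and y of pot_2_c in the frame of rail_mid between -0.175 and 0.175 m and z of pot_2_c in the frame of rail_mid between 0.03 and 0.042 m and x of pot_3_c in the frame of rail_mid between -0.012 and 0.012 m and y of pot_3_c in the frame of rail_mid between -0.175 and 0.175 m and z of pot_3_c in the frame of rail_mid between 0.03 and 0.042 m and x of pot_4_c in the frame of rail_mid between -0.012 and 0.012 m and y of pot_4_c in the frame of rail_mid between -0.175 and 0.175 m and z of pot_4_c in the frame of rail_mid between 0.03 and 0.042 m and horizontal distance between each of pot_2_c, pot_3_c, pot_4_c and pot_1_c above 0.068 m and horizontal distance between each of pot_3_c, pot_4_c and pot_2_c above 0.068 m and horizontal distance between pot_4_c and pot_3_c above 0.068 m and x of tall_1_c in the frame of clean_tray_floor between -0.05 and 0.05 m and y of tall_1_c in the frame of clean_tray_floor between -0.1 and 0.1 m and z of tall_1_c in the frame of clean_tray_floor between 0.049 and 0.063 m and x of tall_2_c in the frame of clean_tray_floor between -0.05 and 0.05 m and y of tall_2_c in the frame of clean_tray_floor between -0.1 and 0.1 m and z of tall_2_c in the frame of clean_tray_floor between 0.049 and 0.063 m and x of tall_3_c in the frame of clean_tray_floor between -0.05 and 0.05 m and y of tall_3_c in the frame of clean_tray_floor between -0.1 and 0.1 m and z of tall_3_c in the frame of clean_tray_floor between 0.049 and 0.063 m and value of joint air_lever below 0.12 rad), for 0.3 s.
At the end, for the whole second after the job is handed in: pots upright on the rail, axes within 12 mm of its centre line and 175 mm of its middle, centres 68 mm or more apart; tall jars upright on the paper-lined tray's floor, within 50 mm (x) and 100 mm (y) of its centre; air lever at 0.785 +-0.10 rad; all released, at rest (x of pot_1_c in the frame of rail_mid between -0.012 and 0.012 m and y of pot_1_c in the frame of rail_mid between -0.175 and 0.175 m and z of pot_1_c in the frame of rail_mid between 0.03 and 0.042 m and angle between each of pot_1_c, pot_2_c, pot_3_c, pot_4_c, tall_1_c, tall_2_c, tall_3_c's own z axis and vertical below 0.1 rad and contact force between each of pot_1, pot_2, pot_3, pot_4, tall_1, tall_2, tall_3 and the fingers below 0.3 N and linear speed of each of pot_1, pot_2, pot_3, pot_4, tall_1, tall_2, tall_3 below 0.02 m/s and x of pot_2_c in the frame of rail_mid between -0.012 and 0.012 m and y of pot_2_c in the frame of rail_mid between -0.175 and 0.175 m and z of pot_2_c in the frame of rail_mid between 0.03 and 0.042 m and x of pot_3_c in the frame of rail_mid between -0.012 and 0.012 m and y of pot_3_c in the frame of rail_mid between -0.175 and 0.175 m and z of pot_3_c in the frame of rail_mid between 0.03 and 0.042 m and x of pot_4_c in the frame of rail_mid between -0.012 and 0.012 m and y of pot_4_c in the frame of rail_mid between -0.175 and 0.175 m and z of pot_4_c in the frame of rail_mid between 0.03 and 0.042 m and horizontal distance between each of pot_2_c, pot_3_c, pot_4_c and pot_1_c above 0.068 m and horizontal distance between each of pot_3_c, pot_4_c and pot_2_c above 0.068 m and horizontal distance between pot_4_c and pot_3_c above 0.068 m and x of tall_1_c in the frame of clean_tray_floor between -0.05 and 0.05 m and y of tall_1_c in the frame of clean_tray_floor between -0.1 and 0.1 m and z of tall_1_c in the frame of clean_tray_floor between 0.049 and 0.063 m and x of tall_2_c in the frame of clean_tray_floor between -0.05 and 0.05 m and y of tall_2_c in the frame of clean_tray_floor between -0.1 and 0.1 m and z of tall_2_c in the frame of clean_tray_floor between 0.049 and 0.063 m and x of tall_3_c in the frame of clean_tray_floor between -0.05 and 0.05 m and y of tall_3_c in the frame of clean_tray_floor between -0.1 and 0.1 m and z of tall_3_c in the frame of clean_tray_floor between 0.049 and 0.063 m and value of joint air_lever between 0.685 and 0.885 rad and velocity of joint air_lever between -0.05 and 0.05 rad/s); the robot touches nothing.
It fails at once if another thing on the table was moved more than 30 mm (distance of any of milk_1, milk_2, milk_3, milk_4, lidded_jar, ladle from where it was at the start of the episode above 0.03 m).
Of pot_1, pot_2, pot_3, pot_4 only 3 to 4 are there at a start; the rules pass over those that are not, and their reading is None.
Of tall_1, tall_2, tall_3 only 2 to 3 are there at a start; the rules pass over those that are not, and their reading is None.
At some moment in a run one of clean_tray, drain_tray may be knocked a few centimetres aside while the robot is not near it.
Once in a run the grip may slacken for a moment while it holds something.
It also fails if it takes over 210 s, if anything falls off the work surface, if the arm or the gripper's body presses on something with over 40 N, if the wrist force passes 120 N, or if a joint passes its speed limit or range.

### The arm

A 6-joint arm with a two-finger parallel gripper is mounted at the origin on the work surface. World frame = base frame: x ahead of the robot, y to its left, z up, the work surface at z = 0. Lengths are in mm, angles in degrees, forces in N, time in s.
With the tool pointing down it reaches from about 325 to 1000 mm from the base axis. Payload 5.1 kg.
Tool frame: the origin (TCP) lies at the very end of the fingers, on their centre line; the grasp point (between the pads) lies 19 mm behind it; z points along the fingers, y is the line along which they close (so a half turn about z gives the same grasp; the last joint's range is limited). The gripper opens to 85 mm and grips with 20 to 120 N. Pads are 22 mm wide; open, the fingers measure 114 mm over their backs; the gripper's body (76 mm by 85 mm) begins 54 mm behind the grasp point. The pads swing forward as they close: fully open they stand 13 mm farther back than shut.
Start: joints at [59.439, 7.093, 94.555, -0, 78.352, -4.733], TCP at [283.214, 585.042, 231.322] pointing down, gripper open.
Joint ranges: [-149.61, 149.61], [-58.7, 133.49], [1.44, 155.28], [-77.14, 257.14], [18.33, 153.61], [-166.67, 166.67]. Speed limits (degrees/s): [147.25, 147.25, 180, 180, 180, 180].

### API

Orientations are given as a 3x3 rotation matrix whose columns are the frame's x, y, z axes.
In Python, from cell import telemetry, vision, hand_in, models gives the robot as it stands. The module is installed in compiled form; this text tells all that it offers.
- The arm moves only by the shell command python3 -m crank 'ROWS' [OPENING]. ROWS is text: rows parted by semicolons, each of 4 numbers parted by spaces: the shift along the world's x, y, z in cm, then the turn about the world's z in rad. In form: tx ty tz turn; .... A call has 1 to 10 rows; each row shifts and turns the commanded pose from where the row before left it; what a row does not reach is not made up. A row lasts 1/10 s, in which the tool goes at most 50 mm and 8.59 degrees, less where a joint would pass 70% of its speed; a pose out of reach is approached as far as the arm can. A call with a gripper value outside its range is refused whole. OPENING is the opening, from -1 (shut) to 1 (fully open), so that 0 is half open, set as the call begins (- or left out, the last holds). The fingers move at their own pace and stop on an object; the grip force is fixed at half the most. Time passes only in rows, so rows that do not move let the fingers close. It gives the time, the measured TCP pose, the force, the opening and the grip force at its end, in the units of the state.
- telemetry.observe(): the state, without advancing time (a new reading comes with each control period).
- vision.snapshot(name): name is "scene" or "top"; returns the picture (384x512x3 uint8, red, green, blue); there is no depth.
- vision.camera_params(name): a dict with "intrinsics" (3x3 intrinsics, pixels), "dist" ([k1, k2, p1, p2, k3] as OpenCV has them; the pictures are not rectified), "xyz" and "attitude" of the camera in the world. Camera axes: x right, y down, z forward; pixel columns grow to the right and rows downward; lengths in mm; the calibration is good to about 2 mm. A picture is of the moment at which its call begins. camera_params takes no time and is no camera call.
- hand_in(): hands the job in; it is judged then, once.
Trained networks look in the newest picture that a camera, given by its name, has taken for a name from the list of things; names that differ only in an ending like _2 or _b are one class to them, and where a whole thing is asked for, a point or a joint stands for the part that bears it (a point fixed in the world has none). Each returns a list of dicts, best first, with "conf" (0 to 1); they miss things now and then, are a little off and sometimes report something else, mostly with a low value. They report only what shows in the picture. A call takes as long as a camera call. They do not tell look-alikes from the thing itself.
- models.masks_of(label, camera): "pixels" (384x512 bool, what is visible of it) and "rect" ([left, top, right, bottom] in pixels, round what is visible of it).
- models.tip_of(label, camera): "uv" ([column, row] in pixels: a listed point, or the origin of a listed thing).
The state is a dict: "time": time; "joint_pos": joint angles; "qvel": joint speeds; "effort": joint torques, N m; "eef_pos": TCP position; "orientation": TCP orientation; "ft_force": force on the tool from outside, world axes, zero at the start; "wrist_torque": the same for the moment, N m; "width": finger opening in mm; "gripper_force": force on a finger pad.
Only numpy, scipy, OpenCV 4.12 (cv2) and the standard library are available. Lean on these libraries where they do the work, as an engineer would, in place of code of your own. Each camera call takes 0.05 s, during which the arm holds its last target. There are 200 camera calls.

## Working session

There is one attempt and no reset: what is moved stays moved. The work goes in short steps, Python scripts to look and compute and a shell command to move; the robot and the scene stay as the last step left them, time stands still between calls to the robot, and variables do not carry over. Pictures are saved under pics/ and viewed, at most 14 in all, crops included, and the job is handed in when it is done.

```bash
mkdir -p pics
cat > h.py <<'E'
import numpy as np, cv2
from cell import telemetry, vision, models
def ray(cam,uv):
    p=vision.camera_params(cam);K=np.array(p["intrinsics"],float);d=np.array(p["dist"],float)
    n=cv2.undistortPoints(np.array([[uv]],float),K,d)[0,0]
    R=np.array(p["attitude"],float).reshape(3,3)
    return np.array(p["xyz"],float),R@np.array([n[0],n[1],1.])
def at(cam,uv,z):
    o,v=ray(cam,uv);return (o+v*(z-o[2])/v[2])[:2]
def proj(cam,P):
    p=vision.camera_params(cam);K=np.array(p["intrinsics"],float);d=np.array(p["dist"],float)
    R=np.array(p["attitude"],float).reshape(3,3)
    r=cv2.Rodrigues(R.T)[0]
    return cv2.projectPoints(np.array([P],float).reshape(-1,1,3),r,-R.T@np.array(p["xyz"],float),K,d)[0][:,0]
def save(cam,name,crop=None,k=1):
    im=vision.snapshot(cam)
    if crop: im=im[crop[1]:crop[3],crop[0]:crop[2]]
    cv2.imwrite("pics/"+name,cv2.resize(im[:,:,::-1],None,fx=k,fy=k,interpolation=cv2.INTER_CUBIC))
def tips(label,cam,z,mc=.3):
    for d in models.tip_of(label,cam):
        if d["conf"]>mc: print(label,cam,np.round(d["uv"],1),round(d["conf"],2),np.round(at(cam,d["uv"],z),1))
Z=dict(rail_mid=120,lever_knob=147,lever_hinge=147,clean_tray_floor=4,drain_tray_floor=4,pot_1_c=40,tall_1_c=176,milk_1=0,lidded_jar=0,ladle=0)
E
python3 - <<'E'
from h import *
for c in("top","scene"):
    save(c,c+"0.png",k=1.5)
    p=vision.camera_params(c);print(c,p["xyz"],np.round(p["attitude"],2).tolist())
    for l,z in Z.items(): tips(l,c,z)
print(telemetry.observe())
E
```

```text
top [ 281.67846491  -29.11501764 1786.45105695] [[-0.01, -0.99, 0.13], [-1.0, 0.01, -0.0], [0.0, -0.13, -0.99]]
rail_mid top [256.  156.7] 0.75 [629.  -17.6]
lever_knob top [218.1 147.2] 0.61 [656.8 109. ]
lever_knob top [198.9 164.7] 0.56 [597.8 172.9]
lever_knob top [336.3 210.6] 0.47 [ 440.1 -281.5]
lever_hinge top [170.7 152.8] 0.85 [639.1 267.6]
clean_tray_floor top [336.  211.4] 0.75 [ 451.  -302.3]
drain_tray_floor top [251.9 213. ] 0.77 [447.9  -0.6]
pot_1_c top [296.7 253.3] 0.75 [ 302.5 -156. ]
pot_1_c top [279.6 218.7] 0.73 [423.6 -98.1]
pot_1_c top [344.5 147. ] 0.67 [ 678.4 -333.6]
pot_1_c top [330.5 257.6] 0.66 [ 286.6 -273.3]
pot_1_c top [362.7 253.2] 0.57 [ 300.7 -385.9]
tall_1_c top [290.7 152.4] 0.54 [ 630.8 -132.2]
milk_1 top [134.9 241.1] 0.91 [351.2 417.4]
milk_1 top [342.3 146. ] 0.73 [ 691.3 -332.6]
milk_1 top [370.9 167.1] 0.7 [ 612.1 -434.6]
milk_1 top [154.8 210.2] 0.64 [461.3 348.3]
lidded_jar top [181.9 221.9] 0.5 [418.4 250.5]
ladle top [396.6 239. ] 0.84 [ 350.4 -517.2]
ladle top [250.1 212.6] 0.47 [449.8   5.9]
scene [1255.29665454  372.71939588  812.17
[... 1173 characters left out ...]
      7.83514673e+01, -4.73327579e+00]), 'qvel': array([ 0.03814717,  0.15209615,  0.04495571, -0.03051048, -0.07091782,
       -0.03422799]), 'effort': array([ 2.27274718e-04, -4.23614860e+01, -3.65757930e+01, -1.13397095e-04,
        4.71670646e-04, -1.52755445e-05]), 'eef_pos': array([283.21871864, 585.05696639, 231.34741368]), 'orientation': array([[-9.00110978e-01,  4.35660677e-01,  3.30127486e-05],
       [ 4.35660678e-01,  9.00110978e-01,  3.05167286e-05],
       [-1.64201988e-05,  4.18507989e-05, -9.99999999e-01]]), 'ft_force': array([0.56345392, 0.1628113 , 0.80770346]), 'wrist_torque': array([ 0.01851579,  0.00869084, -0.02980717]), 'gripper_force': 0.0, 'width': 85.28022109474703}
```

View pics/top0.png

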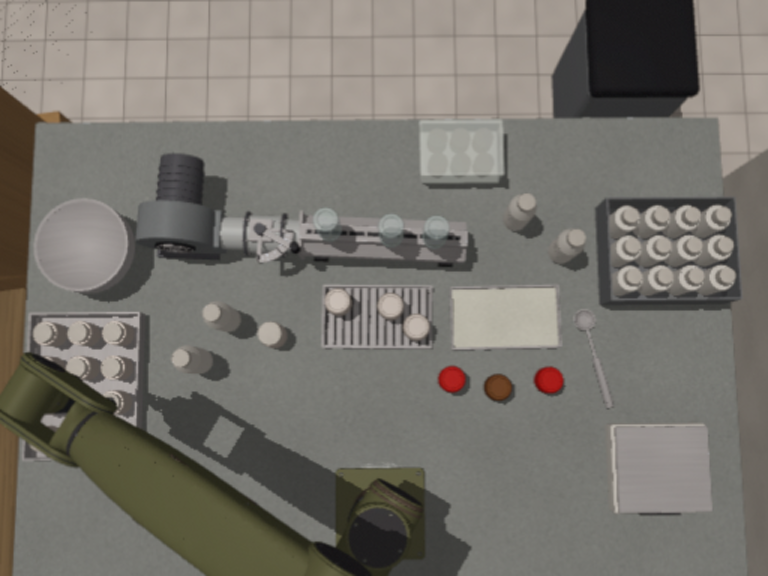

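View pics/scene0.png

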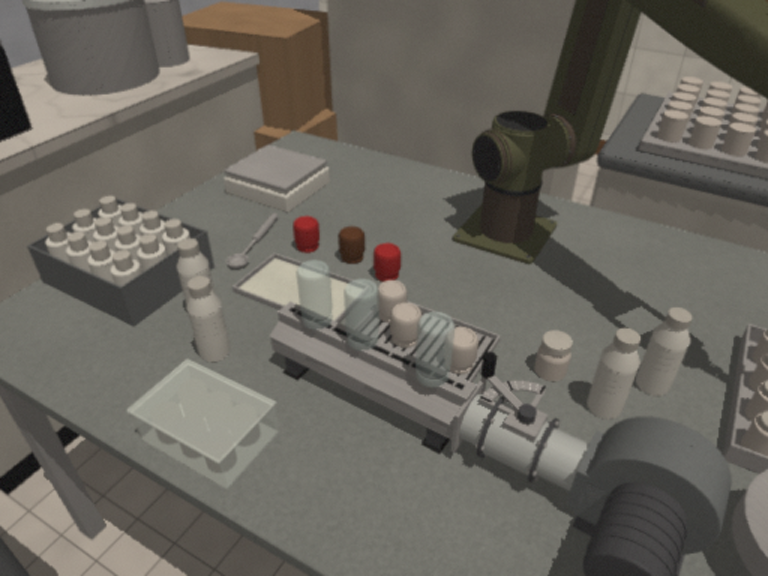

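Run:
```python
from h import *
save("top","crop1.png",(160,125,385,265),3.5)
for l,c in(("tall_1_c","top"),("tall_1_c","scene"),("pot_1_c","top"),("pot_1_c","scene"),("clean_tray_floor","top"),("drain_tray_floor","top"),("lever_knob","top"),("rail_mid","top")):
    for d in models.masks_of(l,c):
        if d["conf"]>.2:
            m=d["pixels"].astype(np.uint8);p=cv2.findNonZero(m);print(l,c,round(d["conf"],2),np.round(d["rect"],1),len(p),[np.round(x,1) for x in cv2.minAreaRect(p)])
```

```text
tall_1_c top 0.55 [283.2 142.8 301.2 167.6] 325 [array([290.5, 154. ]), array([22., 17.]), np.float64(90.0)]
tall_1_c scene 0.66 [198.  170.5 217.9 222. ] 913 [array([209.3, 195.6]), array([47. , 21.7]), np.float64(85.4)]
pot_1_c top 0.77 [323.2 249.4 344.3 266.2] 271 [array([332. , 257.5]), array([17., 18.]), np.float64(90.0)]
pot_1_c top 0.7 [352.8 246.2 374.  261.5] 304 [array([364.5, 252.5]), array([17., 19.]), np.float64(90.0)]
pot_1_c top 0.69 [293.9 246.7 310.4 262.2] 273 [array([301. , 252.5]), array([17., 18.]), np.float64(90.0)]
pot_1_c top 0.63 [267.  206.  289.9 228.7] 254 [array([277.5, 217.5]), array([17., 17.]), np.float64(45.0)]
pot_1_c top 0.38 [209.  137.4 225.5 161.3] 329 [array([217.8, 149.1]), array([22.4, 17.4]), np.float64(63.4)]
pot_1_c scene 0.96 [225.8 149.7 242.4 176. ] 378 [array([233.5, 163. ]), array([24., 17.]), np.float64(90.0)]
pot_1_c scene 0.94 [195.  144.8 214.  169.3] 339 [array([203.5, 155.5]), array([23., 17.]), np.float64(90.0)]
pot_1_c scene 0.92 [249.  163.8 266.2 185.9] 416 [array([257.5, 174.5]), array([25., 17.]), np.float64(90.0)]
pot_1_c scene 0.63 [253.8 187.8 273.  213.6] 349 [array([262. , 200.5]), array([27., 18.]), np.float64(90.0)]
pot_1_c scene 0.39 [182.3 198.2 488.5 382.6] 17889 [array([326.3, 296.4]), array([327.9, 116.9]), np.float64(21.0)]
clean_tray_floor top 0.62 [299.1 191.1 375.1 232.3] 2979 [array([336.5, 211. ]), array([42. , 72.3]), np.float64(88.3)]
clean_tray_floor top 0.49 [217.5 195.5 232.6 208.1] 253 [array([225.5, 201. ]), array([17.7, 16.3]), np.float64(45.0)]
drain_tray_floor top 0.64 [215.1 190.8 293.2 231.2] 2267 [array([251. , 210.5]), array([43., 72.]), np.float64(90.0)]
lever_knob top 0.55 [171.4 146.5 201.5 170.2] 157 [array([185. , 158.5]), array([33.5,  6.7]), np.float64(27.6)]
rail_mid top 0.59 [ 91.1 104.2 315.5 179.2] 6776 [array([201.6, 139.7]), array([222. ,  70.4]), np.float64(1.8)]
```

View pics/crop1.png

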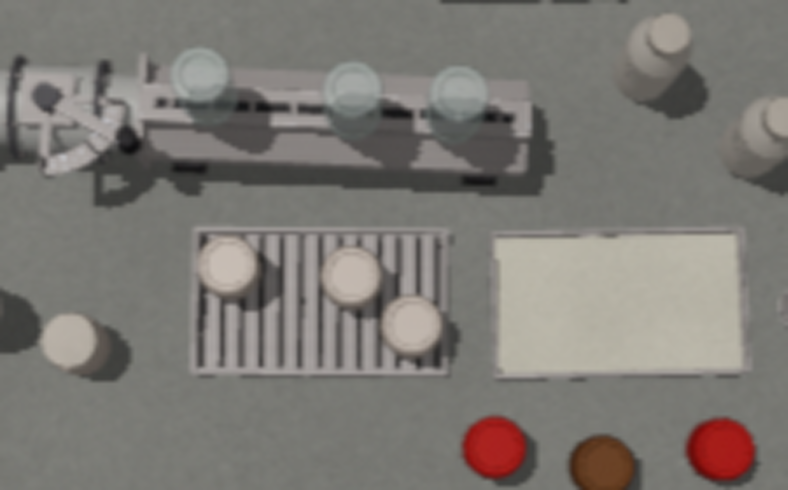

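The crop shows three white pots on the ribbed tray at crop (229,266), (352,276) and (413,325), and three clear tall jars on the rail at (200,75), (352,92) and (458,96). The knob is at (127,137), and the empty paper tray is centred at about (620,304). The look-alikes are two red pots and one brown pot at (495,447), (722,449) and (603,465), and the lidded jar at (72,340). I'll leave those alone, because the job's pots are the white ones on the ribbed tray.

Run:
```python
from h import *
f=lambda c,z:np.round(at("top",((c[0]+.5)/3.5-.5+160,(c[1]+.5)/3.5-.5+125),z),1)
for n,z,cs in(("tall",232,[(200,75),(352,92),(458,96)]),("pot",76,[(229,266),(352,276),(413,325)]),("knob",165,[(127,137)]),("hinge",165,[(47,97)]),("slot",120,[(165,103),(515,118)]),("rail R end",120,[(531,103),(531,137)]),
 ("clean",15,[(494,232),(744,230),(748,372),(497,377)]),("drain",15,[(194,230),(449,232),(447,374),(193,374)])):
    print(n,[f(c,z).tolist() for c in cs], np.mean([f(c,z) for c in cs],0))
# scene check of pots/talls
for p in[(430,90,40)]:pass
```

```text
tall [[641.1, 106.0], [624.2, -31.9], [619.7, -128.0]] [628.33333333 -17.96666667]
pot [[484.7, 90.5], [473.8, -30.6], [424.9, -90.1]] [461.13333333 -10.06666667]
knob [[597.5, 180.5]] [597.5 180.5]
hinge [[636.6, 256.5]] [636.6 256.5]
slot [[639.5, 149.7], [621.9, -190.1]] [630.7 -20.2]
rail R end [[636.6, -206.0], [603.0, -205.3]] [ 619.8  -205.65]
clean [[524.7, -176.4], [524.6, -432.8], [379.2, -431.6], [376.4, -176.6]] [ 451.225 -304.35 ]
drain [[529.4, 130.6], [525.1, -130.3], [379.9, -126.0], [382.2, 131.2]] [454.15    1.375]
```

```bash
python3 -m crank '0 0 5 0; 0 0 5 0; 2.9 -3.9 0 -0.14; 2.9 -3.9 0 -0.14; 2.9 -3.9 0 -0.14; 2.9 -3.9 0 -0.14; 2.9 -3.9 0 -0.14; 2.9 -3.9 0 -0.14; 2.9 -3.9 0 -0.14; 2.9 -3.9 0 -0.14' -0.2
```

```text
time: 2.55
eef_pos: [516.1, 271.3, 331.6]
orientation: [[0.006, 1.0, 0.001], [1.0, -0.006, 0.0], [0.0, 0.001, -1.0]]
ft_force: [0.7, -0.2, -0.6]
width: 34.0
gripper_force: 0.0
```

```bash
python3 -m crank '2.7 -3 0 0; 2.7 -3 0 0; 2.7 -3.1 0 0; 0 0 -4 0; 0 0 -4 0; 0 0 -3 0; 0 0 -2 0; 0 0 0 0' 0.1
python3 - <<'E'
from h import *
save("scene","s1.png",(250,130,450,280),4)
save("top","t1.png",(160,120,260,190),4)
tips("lever_knob","scene",147);tips("lever_hinge","top",147);tips("lever_knob","top",147)
E
```

```text
time: 3.35
eef_pos: [593.9, 181.5, 196.8]
orientation: [[0.0, 1.0, -0.008], [1.0, -0.0, -0.002], [-0.002, -0.008, -1.0]]
ft_force: [-0.7, -0.6, -0.6]
width: 47.0
gripper_force: 0.0
lever_knob scene [324.7 243.7] 0.76 [602.  181.5]
lever_hinge top [170.2 147.9] 0.96 [655.8 269.5]
lever_knob top [250.4 212.9] 0.69 [434.9   2.1]
```

View pics/s1.png

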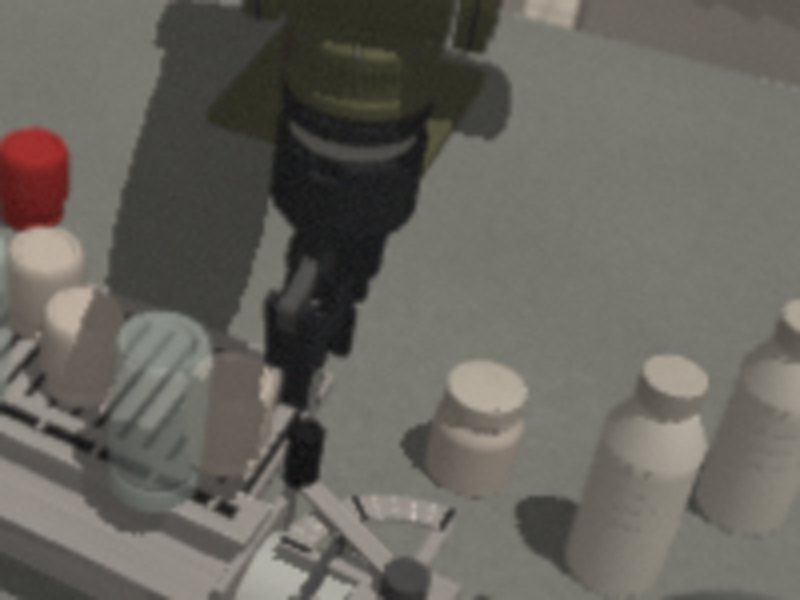

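The gripper hangs over the knob (crop 305,450), and the lever arm leaves from the knob's foot. Next: go down and pinch.

```bash
python3 -m crank '0.4 -0.1 -2 0; 0 0 -2 0; 0 0 -0.3 0; 0 0 0 0'; python3 -m crank '0 0 0 0; 0 0 0 0; 0 0 0 0; 0 0 0 0' -1
```

```text
time: 4.0
eef_pos: [600.3, 181.1, 158.9]
orientation: [[-0.0, 1.0, 0.0], [1.0, 0.0, 0.0], [0.0, 0.0, -1.0]]
ft_force: [-0.6, 0.6, 0.4]
width: 46.8
gripper_force: 0.0
time: 4.4
eef_pos: [601.0, 181.1, 160.5]
orientation: [[-0.0, 1.0, 0.002], [1.0, 0.0, 0.0], [0.0, 0.002, -1.0]]
ft_force: [-2.3, -0.7, 6.2]
width: 17.5
gripper_force: 58.6
```

```bash
python3 -m crank '0 0 0 0; 0 0 0 0; 0 0 -0.8 0; 0 0 0 0; 0 0 0 0' 0.1; python3 -m crank '0 0 0 0; 0 0 0 0; 0 0 0 0; 0 0 0 0' -1;python3 - <<'E'
from h import *
save("top","t2.png",(150,110,310,230),5)
E
```

```text
time: 4.9
eef_pos: [599.7, 180.9, 149.2]
orientation: [[0.0, 1.0, -0.002], [1.0, -0.0, -0.0], [-0.0, -0.002, -1.0]]
ft_force: [-0.3, -0.3, 0.4]
width: 47.0
gripper_force: 0.0
time: 5.3
eef_pos: [600.4, 181.2, 150.7]
orientation: [[-0.0, 1.0, 0.001], [1.0, 0.0, 0.0], [0.0, 0.001, -1.0]]
ft_force: [0.3, -0.0, 1.7]
width: 19.8
gripper_force: 58.6
```

View pics/t2.png

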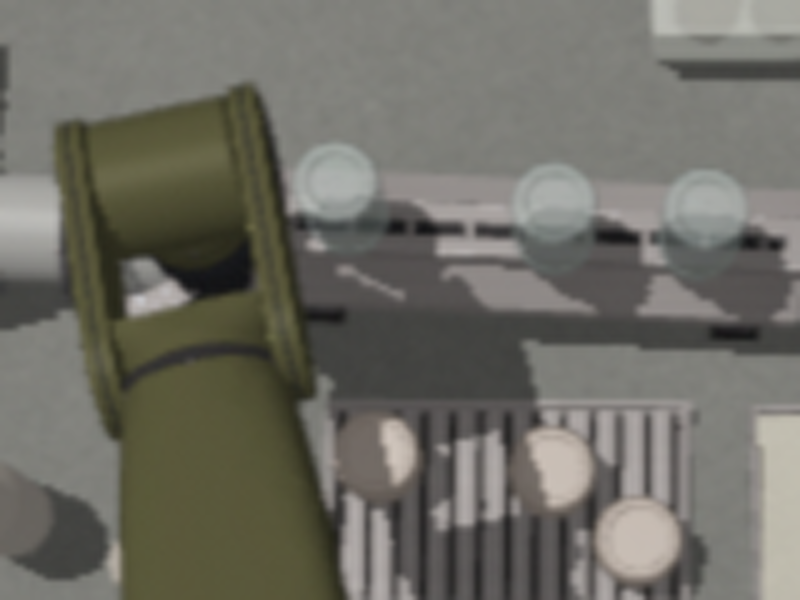

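```bash
python3 -m crank '-1.15 0.7 0 -0.14; -1.05 0.85 0 -0.14; -0.9 0.95 0 -0.14; -0.75 1.1 0 -0.14; -0.6 1.2 0 -0.14; -0.45 1.25 0 -0.14; -0.25 1.3 0 -0.14; -0.05 1.15 0 -0.12; 0 0.7 0 -0.06; 0 0 0 0'; python3 -m crank '0 0.3 0 0; 0 0 0 0'
```

```text
time: 6.35
eef_pos: [550.6, 270.4, 150.6]
orientation: [[0.916, 0.401, 0.005], [0.401, -0.916, -0.007], [0.002, 0.009, -1.0]]
ft_force: [7.4, -9.0, -0.7]
width: 19.5
gripper_force: 59.9
time: 6.55
eef_pos: [550.6, 270.6, 150.6]
orientation: [[0.916, 0.401, 0.004], [0.401, -0.916, -0.012], [-0.001, 0.013, -1.0]]
ft_force: [5.9, -18.0, 0.6]
width: 19.3
gripper_force: 60.1
```

```bash
python3 -m crank '0 0 0 0; 0 0 0 0; 0 0 5 0; 0 0 5 0; 0 0 5 0.14; 0 0 0 0.14; 0 0 0 0.14' 0.1;  python3 -m crank '2.2 -4 0 0.14; 2.2 -4 0 0.14; 2.2 -4 0 0.14; 2.2 -4 0 0.14; 0 0 0 0.12' 1
python3 - <<'E'
from h import *
s=telemetry.observe();print(s["eef_pos"],s["joint_pos"])
save("scene","s2.png",(150,100,450,300),2.6)
tips("lever_knob","scene",147);tips("lever_hinge","scene",147);tips("tall_1_c","scene",176,.15)
E
```

```text
time: 7.25
eef_pos: [549.0, 277.0, 303.9]
orientation: [[0.669, 0.743, 0.005], [0.743, -0.669, 0.003], [0.005, 0.002, -1.0]]
ft_force: [0.1, 0.2, -1.3]
width: 46.8
gripper_force: 0.0
time: 7.75
eef_pos: [637.9, 111.9, 299.8]
orientation: [[0.06, 0.998, -0.0], [0.998, -0.06, -0.001], [-0.001, 0.0, -1.0]]
ft_force: [-0.1, 1.2, -0.1]
width: 85.3
gripper_force: 0.0
[637.90965895 111.90537121 299.80907208] [ 5.23129636e+00  4.93214565e+00  9.03456425e+01 -6.74888816e-02
  8.47306027e+01  8.65658431e+00]
lever_knob scene [366.  246.3] 0.57 [561.8 268.4]
lever_hinge scene [354.  267.8] 0.92 [639. 266.]
tall_1_c scene [208.2 196.6] 0.96 [ 622.6 -134.1]
tall_1_c scene [355.7 268.4] 0.61 [665.7 274.3]
```

View pics/s2.png

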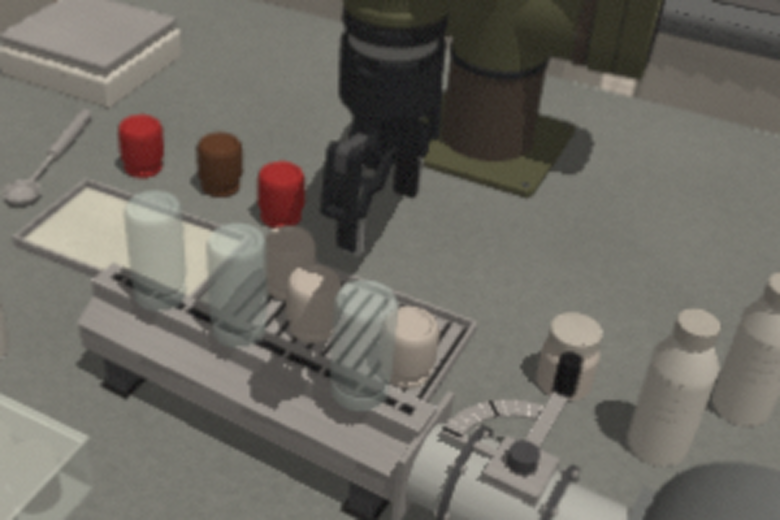

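The lever is at its stop: the knob is at crop (567,375) and the arm points along local −x. Next: jar 1.

```bash
python3 - <<'E'
from h import *
for P in [(641,106,232),(641,106,120),(624.2,-31.9,232),(619.7,-128,232),(619.7,-128,120),(550.6,270.6,147),(484.7,90.5,76),(378,-177,15),(379,-432,15),(525,-432,15)]:
    print(P,np.round((proj("scene",P)[0]-[150,100]+.5)*2.6-.5,0))
E
python3 -m crank '0.3 -0.6 0 0; 0 0 -4 0; 0 0 -4 0; 0 0 -3 0; 0 0 -2 0; 0 0 0 0' 1
```

```text
(641, 106, 232) [366. 300.]
(641, 106, 120) [359. 392.]
(624.2, -31.9, 232) [238. 240.]
(619.7, -128, 232) [155. 206.]
(619.7, -128, 120) [163. 295.]
(550.6, 270.6, 147) [569. 374.]
(484.7, 90.5, 76) [410. 323.]
(378, -177, 15) [247. 237.]
(379, -432, 15) [ 86. 180.]
(525, -432, 15) [ 13. 237.]
time: 8.55
eef_pos: [636.6, 110.5, 165.9]
orientation: [[0.06, 0.998, -0.007], [0.998, -0.06, -0.001], [-0.001, -0.007, -1.0]]
ft_force: [0.4, -0.2, -1.0]
width: 85.5
gripper_force: 0.0
```

```bash
python3 -m crank '0.4 -0.4 0.4 0; 0 0 0 0'; python3 -m crank '0 0 0 0; 0 0 0 0; 0 0 0 0; 0 0 0 0' -1
```

```text
time: 8.75
eef_pos: [645.2, 106.0, 177.7]
orientation: [[0.06, 0.998, 0.005], [0.998, -0.06, 0.0], [0.0, 0.005, -1.0]]
ft_force: [0.4, 0.2, 0.2]
width: 85.6
gripper_force: 0.0
time: 9.15
eef_pos: [643.7, 106.1, 176.2]
orientation: [[0.06, 0.998, 0.002], [0.998, -0.06, 0.0], [0.0, 0.002, -1.0]]
ft_force: [-2.0, -0.2, 6.0]
width: 55.1
gripper_force: 56.3
```

```bash
python3 -m crank '0 0 4 0; 0 0 5 0; 0 0 5 0; -1.8 -4.4 0 0; -1.8 -4.4 0 0; -1.8 -4.4 0 0; -1.8 -4.4 0 0; -1.8 -4.4 0 0; -1.8 -4.4 0 0; -1.8 -4.4 0 0'; python3 -m crank '-1.8 -4.4 0 0; -1.8 -4.4 0 0; -1.7 -4.5 0 0; -1.4 -4.4 0 0; 0 0 0 0;0 0 0 0'
python3 - <<'E'
from h import *
save("top","t3.png",(160,115,420,265),3)
tips("clean_tray_floor","top",4); tips("clean_tray_floor","scene",4)
E
```

```text
time: 10.15
eef_pos: [516.0, -203.4, 313.9]
orientation: [[0.06, 0.998, -0.0], [0.998, -0.06, 0.0], [0.0, -0.0, -1.0]]
ft_force: [-0.1, -0.4, -2.0]
width: 55.5
gripper_force: 42.1
time: 10.75
eef_pos: [449.6, -379.5, 313.5]
orientation: [[0.062, 0.998, -0.001], [0.998, -0.062, 0.001], [0.001, -0.001, -1.0]]
ft_force: [0.1, 1.2, -1.5]
width: 55.0
gripper_force: 54.2
clean_tray_floor top [334.1 211.6] 0.88 [ 450.4 -295.5]
clean_tray_floor scene [196.9 196.8] 0.74 [ 471.  -302.4]
```

View pics/t3.png

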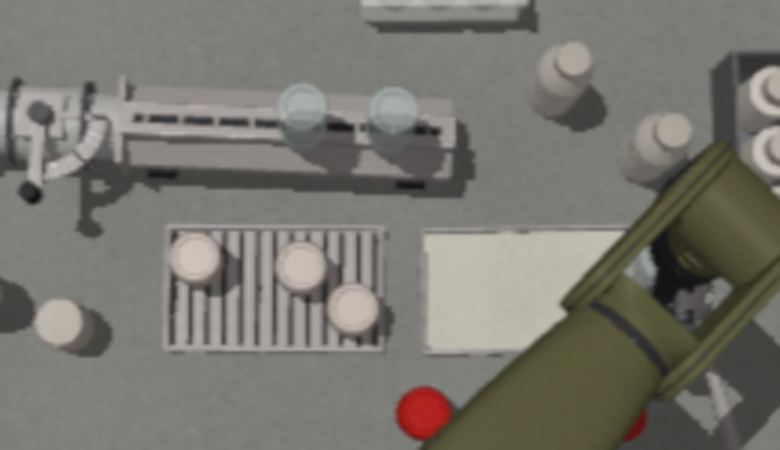

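```bash
python3 -m crank '0 0 -5 0; 0 0 -5 0; 0 0 -5 0; 0 0 -5 0; 0 0 -3 0; 0 0 -1.5 0; 0 0 -0.3 0; 0 0 -0.2 0; 0 0 0 0; 0 0 0 0'
```

```text
time: 11.9
eef_pos: [451.4, -380.1, 66.7]
orientation: [[0.06, 0.998, 0.003], [0.998, -0.06, -0.003], [-0.003, 0.003, -1.0]]
ft_force: [-0.8, -0.6, -1.9]
width: 55.3
gripper_force: 54.3
```

Run:
```python
from h import *
f=lambda c,z:np.round(at("top",((c[0]+.5)/3-.5+160,(c[1]+.5)/3-.5+115),z),1)
for n,z,cs in(("slot",120,[(133,118),(438,131)]),("end",120,[(455,116),(455,145)]),("farend",120,[(127,105),(127,132)]),("knob",165,[(31,191)]),("hinge",165,[(41,111)]),("tall",232,[(302,109),(393,113)]),("pots",76,[(195,259),(301,268),(353,309)])): print(n,[f(c,z).tolist() for c in cs])
```

```text
slot [[639.8, 159.1], [622.0, -186.3]]
end [[639.1, -206.0], [605.7, -205.3]]
farend [[654.9, 166.0], [623.7, 165.8]]
knob [[549.6, 265.4]]
hinge [[638.9, 255.6]]
tall [[624.0, -32.3], [618.9, -128.5]]
pots [[483.5, 91.9], [472.1, -29.8], [424.3, -89.0]]
```

```bash
python3 -m crank '0 0 -0.4 0; 0 0 0 0; 0 0 -0.2 0; 0 0 0 0'
```

```text
time: 12.3
eef_pos: [450.4, -379.6, 60.3]
orientation: [[0.06, 0.998, 0.0], [0.998, -0.06, -0.001], [-0.001, 0.0, -1.0]]
ft_force: [-3.2, 2.2, 6.4]
width: 55.1
gripper_force: 55.1
```

```bash
python3 -m crank '0 0 0 0; 0 0 0 0; 0 0 0 0; 0 0 3 0; 0 0 5 0; 0 0 5 0; 0 0 5 0; 0 0 5 0; 0 0 0 0' 1; python3 -m crank '2.2 4.4 0 0; 2.2 4.4 0 0; 2.2 4.4 0 0; 2.2 4.4 0 0; 2.2 4.4 0 0; 2.2 4.4 0 0; 2.2 4.4 0 0; 1.9 3.9 0 0; 0 0 0 0'
```

```text
time: 13.2
eef_pos: [452.8, -381.5, 298.6]
orientation: [[0.06, 0.998, 0.011], [0.998, -0.06, -0.012], [-0.011, 0.012, -1.0]]
ft_force: [-0.2, -0.1, 0.9]
width: 85.0
gripper_force: 0.0
time: 14.1
eef_pos: [624.4, -27.3, 287.0]
orientation: [[0.054, 0.999, -0.001], [0.999, -0.054, 0.002], [0.002, -0.001, -1.0]]
ft_force: [-0.0, -0.8, -0.5]
width: 85.6
gripper_force: 0.0
```

```bash
python3 -m crank '0 0 0 0; 0 0 -4 0; 0 0 -4 0; 0 0 -2.5 0; 0 0 -0.9 0; 0 0 0 0; 0 0 0 0'
```

```text
time: 14.8
eef_pos: [624.0, -32.8, 176.1]
orientation: [[0.061, 0.998, 0.003], [0.998, -0.061, -0.0], [-0.0, 0.003, -1.0]]
ft_force: [-0.7, -0.1, 0.8]
width: 85.4
gripper_force: 0.0
```

```bash
python3 -m crank '0 0 0 0; 0 0 0 0; 0 0 0 0; 0 0 0 0; 0 0 4 0; 0 0 5 0; 0 0 5 0; 0 0 0 0' -1; python3 -m crank '-2.5 -3.9 0 0; -2.5 -3.9 0 0; -2.5 -3.9 0 0; -2.5 -3.9 0 0; -2.5 -3.9 0 0; -2.5 -3.9 0 0; -2.3 -3.7 0 0; 0 0 -1 0; 0 0 0 0'
python3 - <<'E'
from h import *
vision.snapshot("top");vision.snapshot("scene")
tips("clean_tray_floor","top",4); tips("clean_tray_floor","scene",4);tips("tall_1_c","top",176)
tips("tall_1_c","scene",60)
E
```

```text
time: 15.6
eef_pos: [626.2, -32.2, 324.4]
orientation: [[0.06, 0.998, 0.015], [0.998, -0.06, -0.002], [-0.001, 0.015, -1.0]]
ft_force: [1.3, 0.1, -0.6]
width: 55.2
gripper_force: 57.8
time: 16.5
eef_pos: [448.9, -302.9, 301.6]
orientation: [[0.062, 0.998, -0.003], [0.998, -0.062, 0.003], [0.003, -0.003, -1.0]]
ft_force: [0.6, 0.7, -0.8]
width: 55.1
gripper_force: 57.9
clean_tray_floor top [335.7 211.2] 0.73 [ 451.7 -301.3]
clean_tray_floor scene [197.7 194.1] 0.57 [ 458.1 -308.7]
tall_1_c top [289.3 154.4] 0.68 [ 624.1 -127.5]
tall_1_c scene [211.1 197.5] 0.61 [ 506.4 -216.4]
```

```bash
python3 -m crank '0.1 -0.1 -5 0; 0 0 -5 0; 0 0 -5 0; 0 0 -5 0; 0 0 -3 0; 0 0 -0.6 0; 0 0 0 0; 0 0 0 0'
```

```text
time: 17.6
eef_pos: [453.0, -305.0, 71.0]
orientation: [[0.059, 0.998, 0.003], [0.998, -0.059, -0.003], [-0.003, 0.004, -1.0]]
ft_force: [0.6, 0.0, -2.0]
width: 55.2
gripper_force: 58.0
```

```bash
python3 -m crank '0 0 -0.6 0; 0 0 -0.3 0; 0 0 0 0; 0 0 0 0'
```

```text
time: 18.0
eef_pos: [452.3, -304.8, 61.0]
orientation: [[0.06, 0.998, 0.002], [0.998, -0.06, -0.002], [-0.002, 0.003, -1.0]]
ft_force: [-0.3, 0.5, 5.7]
width: 55.4
gripper_force: 58.1
```

```bash
python3 -m crank '0 0 0 0; 0 0 0 0; 0 0 0 0; 0 0 3 0; 0 0 5 0; 0 0 5 0; 0 0 5 0; 0 0 5 0; 0 0 0 0' 1; python3 -m crank '3.4 3.5 0 0; 3.4 3.5 0 0; 3.3 3.5 0 0; 3.3 3.5 0 0; 3.3 3.6 0 0; 0 0 0 0; 0 0 -4 0; 0 0 -4 0; 0 0 -2.5 0; 0 0 0 0'
```

```text
time: 18.9
eef_pos: [453.9, -306.1, 299.0]
orientation: [[0.06, 0.998, 0.012], [0.998, -0.06, -0.01], [-0.009, 0.012, -1.0]]
ft_force: [1.6, -0.5, 1.3]
width: 85.1
gripper_force: 0.0
time: 19.9
eef_pos: [614.5, -127.4, 177.8]
orientation: [[0.06, 0.998, -0.011], [0.998, -0.06, 0.003], [0.002, -0.011, -1.0]]
ft_force: [-0.8, -0.0, -0.7]
width: 85.3
gripper_force: 0.0
```

```bash
python3 -m crank '0 0 -0.5 0; 0 0 0 0'; python3 -m crank '0 0 0 0; 0 0 0 0; 0 0 0 0; 0 0 0 0; 0 0 4 0; 0 0 4 0; 0 0 4 0; 0 0 0 0' -1;  python3 -m crank '-3.4 -2 0 0; -3.4 -2 0 0; -3.4 -2 0 0; -3.3 -2 0 0; -3.2 -2.1 0 0; 0 0 0 0; 0 0 -5 0; 0 0 -5 0; 0 0 -5 0'
```

```text
time: 20.1
eef_pos: [618.8, -128.5, 180.7]
orientation: [[0.06, 0.998, 0.002], [0.998, -0.06, -0.001], [-0.001, 0.002, -1.0]]
ft_force: [1.3, 0.2, -0.3]
width: 85.6
gripper_force: 0.0
time: 20.9
eef_pos: [620.4, -128.6, 306.8]
orientation: [[0.06, 0.998, 0.01], [0.998, -0.06, -0.003], [-0.003, 0.011, -1.0]]
ft_force: [1.3, -0.3, -0.8]
width: 55.0
gripper_force: 63.2
time: 21.8
eef_pos: [450.7, -228.2, 146.6]
orientation: [[0.06, 0.998, -0.001], [0.998, -0.06, 0.001], [0.001, -0.001, -1.0]]
ft_force: [-0.0, -0.9, -2.1]
width: 55.4
gripper_force: 63.9
```

```bash
python3 -m crank '0 0 -4 0; 0 0 -2.5 0; 0 0 -0.5 0; 0 0 0 0; 0 0 0 0'
```

```text
time: 22.3
eef_pos: [452.3, -229.4, 80.8]
orientation: [[0.06, 0.998, 0.002], [0.998, -0.06, -0.001], [-0.001, 0.002, -1.0]]
ft_force: [0.6, -0.2, -2.0]
width: 54.9
gripper_force: 63.8
```

```bash
python3 -m crank '0 0 -1 0; 0 0 -0.3 0; 0 0 -0.2 0; 0 0 -0.2 0; 0 0 0 0; 0 0 0 0'
```

```text
time: 22.9
eef_pos: [452.4, -229.9, 65.3]
orientation: [[0.06, 0.998, 0.002], [0.998, -0.06, -0.002], [-0.002, 0.002, -1.0]]
ft_force: [-2.7, 1.8, 10.1]
width: 55.2
gripper_force: 60.8
```

```bash
python3 -m crank '0 0 0 0; 0 0 0 0; 0 0 0 0; 0 0 3 0; 0 0 5 0; 0 0 5 0; 0 0 5 0; 0 0 4 0; -1.2 4.5 0 0;-1.2 4.5 0 0' 1; python3 -m crank '-1.2 4.7 0 0; -1.2 4.7 0 0; -1.2 4.7 0 0; -1.2 4.7 0 0; -1.2 4.7 0 0; -1.2 4.7 0 0; -1.2 4.7 0 0; -1.2 4.7 0 0; 0 0 0 0'
python3 - <<'E'
from h import *
save("top","t4.png",(190,135,385,270),4)
E
```

```text
time: 23.9
eef_pos: [427.6, -138.9, 284.3]
orientation: [[0.063, 0.998, 0.003], [0.998, -0.063, -0.001], [-0.001, 0.003, -1.0]]
ft_force: [-0.4, 0.9, -0.2]
width: 85.8
gripper_force: 0.0
time: 24.8
eef_pos: [328.8, 241.5, 282.0]
orientation: [[0.05, 0.999, -0.001], [0.999, -0.05, 0.001], [0.001, -0.001, -1.0]]
ft_force: [-0.7, -0.7, -0.1]
width: 85.3
gripper_force: 0.0
```

View pics/t4.png

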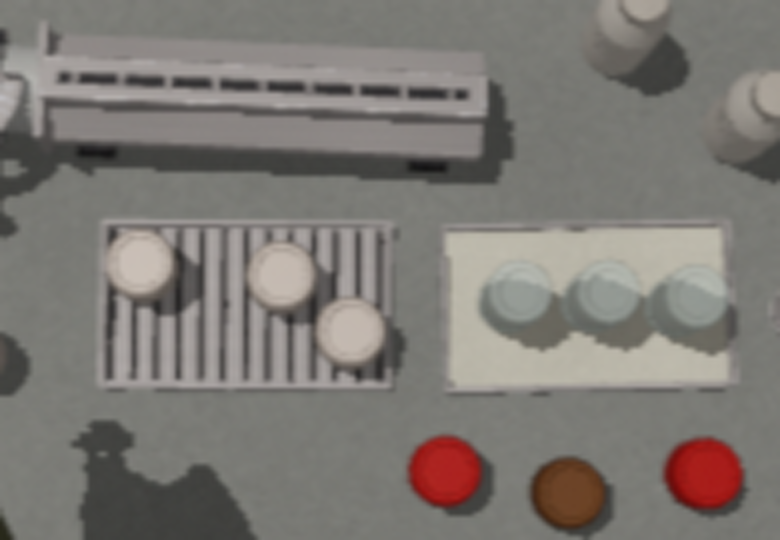

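The view is clear: three glass jars stand in the paper tray (520,292), (609,292), (697,295). The rail is empty, with its slot running from (60,76) to (465,95). The pots are unmoved at (141,264), (282,275) and (351,331).

Run:
```python
from h import *
f=lambda c,z:np.round(at("top",((c[0]+.5)/4-.5+190,(c[1]+.5)/4-.5+135),z),1)
for n,z,cs in(("slot",120,[(60,76),(465,95)]),("end",120,[(488,77),(487,114)]),("tall",116,[(520,292),(609,292),(697,295)]),("clean",15,[(444,228),(728,224),(736,384),(448,389)]),("drain",15,[(102,222),(393,223),(390,386),(102,385)]),("pots",76,[(141,264),(282,275),(351,331)])):
    q=[f(c,z).tolist() for c in cs];print(n,q,np.mean(q,0))
```

```text
slot [[641.1, 157.0], [621.8, -187.0]] [631.45 -15.  ]
end [[637.2, -206.9], [605.3, -205.4]] [ 621.25 -206.15]
tall [[453.6, -230.3], [453.0, -305.3], [449.8, -379.4]] [ 452.13333333 -305.        ]
clean [[522.2, -175.7], [523.7, -430.6], [380.3, -432.5], [378.1, -176.6]] [ 451.075 -303.85 ]
drain [[530.2, 130.4], [527.1, -130.1], [381.3, -125.2], [384.4, 130.0]] [455.75    1.275]
pots [[484.8, 91.2], [474.2, -30.3], [425.3, -89.1]] [461.43333333  -9.4       ]
```

```bash
python3 -m crank '1.4 -4.7 0 0; 1.4 -4.7 0 0; 1.4 -4.7 0 0; 1.4 -4.7 0 0; 1.4 -4.7 0 0; 1.4 -4.7 0 0; 1.2 -4.6 0 0; 0 0 -5 0; 0 0 -5 0; 0 0 0 0'; python3 -m crank '0 0 0 0; 0 0 0 0'
```

```text
time: 25.85
eef_pos: [421.0, -90.8, 173.5]
orientation: [[0.064, 0.998, -0.016], [0.998, -0.064, 0.005], [0.004, -0.017, -1.0]]
ft_force: [-0.0, -0.2, -0.6]
width: 85.6
gripper_force: 0.0
time: 26.05
eef_pos: [429.0, -91.9, 186.0]
orientation: [[0.06, 0.998, 0.005], [0.998, -0.06, -0.002], [-0.002, 0.005, -1.0]]
ft_force: [0.3, -0.7, 1.1]
width: 85.0
gripper_force: 0.0
```

```bash
python3 -m crank '-0.3 0.2 -5 0; 0 0 -5 0; 0 0 -3 0; 0 0 -2 0; 0 0 0 0; 0 0 0 0; 0 0 0 0'; python3 -m crank '0 0 0 0; 0 0 0 0; 0 0 0 0; 0 0 0 0; 0 0 0 0' -1
```

```text
time: 26.75
eef_pos: [426.9, -89.8, 35.6]
orientation: [[0.06, 0.998, 0.005], [0.998, -0.06, -0.002], [-0.002, 0.006, -1.0]]
ft_force: [0.4, -0.3, 0.1]
width: 85.5
gripper_force: 0.0
time: 27.25
eef_pos: [426.0, -89.5, 34.5]
orientation: [[0.06, 0.998, 0.003], [0.998, -0.06, -0.001], [-0.001, 0.004, -1.0]]
ft_force: [0.7, 0.4, 7.4]
width: 60.6
gripper_force: 65.2
```

```bash
python3 -m crank '0 0 3 0; 0 0 5 0; 0 0 5 0; 0 0 5 0; 4 -0.2 1 0; 4 -0.2 0 0; 4 -0.2 0 0; 4 -0.2 0 0; 4 -0.2 0 0; 0 0 0 0'; python3 -m crank '0 0 0 0; 0 0 -4 0; 0 0 -2 0; 0 0 0 0; 0 0 0 0'
```

```text
time: 28.25
eef_pos: [626.9, -99.0, 220.1]
orientation: [[0.059, 0.998, -0.002], [0.998, -0.059, 0.001], [0.001, -0.002, -1.0]]
ft_force: [-0.1, -0.7, -2.4]
width: 61.0
gripper_force: 66.6
time: 28.75
eef_pos: [623.4, -99.0, 163.0]
orientation: [[0.06, 0.998, -0.0], [0.998, -0.06, 0.0], [0.0, -0.0, -1.0]]
ft_force: [-0.1, -0.4, -2.4]
width: 60.8
gripper_force: 66.6
```

```bash
python3 -m crank '0.3 0 -0.7 0; 0 0 0 0; 0 0 -0.3 0; 0 0 -0.2 0; 0 0 0 0; 0 0 0 0'
```

```text
time: 29.35
eef_pos: [627.4, -98.9, 150.7]
orientation: [[0.06, 0.998, 0.0], [0.998, -0.06, -0.0], [0.0, 0.0, -1.0]]
ft_force: [0.4, -0.1, -1.0]
width: 60.9
gripper_force: 66.8
```

```bash
python3 -m crank '0 0 -0.1 0; 0 0 0 0; 0 0 0 0'
```

```text
time: 29.65
eef_pos: [627.4, -99.0, 150.7]
orientation: [[0.06, 0.998, 0.001], [0.998, -0.06, -0.0], [-0.0, 0.001, -1.0]]
ft_force: [-3.0, 1.3, 5.3]
width: 60.8
gripper_force: 66.6
```

```bash
python3 -m crank '0 0 0 0; 0 0 0 0; 0 0 0 0; 0 0 3 0; 0 0 4 0; 0 0 2 0; -3.8 1.7 0 0; -3.9 1.7 0 0; -3.8 1.7 0 0; -3.9 1.8 0 0' 1; python3 -m crank '0 0 -5 0; 0 0 -5 0; 0 0 -5 0; 0 0 -3 0; 0 0 0 0; 0 0 0 0'
```

```text
time: 30.65
eef_pos: [471.8, -29.5, 239.0]
orientation: [[0.06, 0.998, -0.0], [0.998, -0.06, 0.0], [0.0, -0.0, -1.0]]
ft_force: [0.3, 0.6, 0.8]
width: 85.3
gripper_force: 0.0
time: 31.25
eef_pos: [473.4, -30.0, 59.8]
orientation: [[0.06, 0.998, -0.0], [0.998, -0.06, 0.0], [0.0, -0.0, -1.0]]
ft_force: [0.6, -1.0, 1.1]
width: 85.6
gripper_force: 0.0
```

```bash
python3 - <<'E'
from h import *
vision.snapshot("scene");tips("pot_1_c","scene",40);tips("drain_tray_floor","scene",4);tips("pot_1_c","scene",156)
E
python3 -m crank '0 0 -2 0; 0 0 -0.5 0; 0 0 0 0; 0 0 0 0'; python3 -m crank '0 0 0 0; 0 0 0 0; 0 0 0 0; 0 0 0 0; 0 0 0 0' -1
```

```text
pot_1_c scene [215.7 206.8] 0.98 [ 516.5 -194.1]
pot_1_c scene [202.5 155.6] 0.72 [ 304.3 -397.9]
pot_1_c scene [256.1 176.2] 0.47 [ 317.7 -168.2]
drain_tray_floor scene [282.2 222.4] 0.85 [441.9  -5.4]
pot_1_c scene [215.7 206.8] 0.98 [ 627.5 -108.9]
pot_1_c scene [202.5 155.6] 0.72 [ 447.2 -282.1]
pot_1_c scene [256.1 176.2] 0.47 [458.6 -87. ]
time: 31.85
eef_pos: [473.8, -30.1, 35.3]
orientation: [[0.06, 0.998, 0.001], [0.998, -0.06, -0.0], [-0.0, 0.001, -1.0]]
ft_force: [0.2, -0.0, 0.6]
width: 85.2
gripper_force: 0.0
time: 32.35
eef_pos: [474.4, -30.2, 35.8]
orientation: [[0.06, 0.998, 0.002], [0.998, -0.06, -0.0], [-0.0, 0.002, -1.0]]
ft_force: [0.4, 0.8, 5.7]
width: 60.9
gripper_force: 65.6
```

```bash
python3 -m crank '0 0 3 0; 0 0 5 0; 0 0 5 0; 0 0 5 0; 3.9 0.4 1 0; 3.9 0.4 0 0; 3.9 0.4 0 0; 4 0.4 0 0; 0 0 0 0; 0 0 0 0'; python3 -m crank '0 0 -4 0; 0 0 -2 0; 0 0 -0.4 0; 0 0 0 0; 0 0 0 0'
```

```text
time: 33.35
eef_pos: [629.7, -13.8, 222.2]
orientation: [[0.06, 0.998, -0.004], [0.998, -0.06, 0.0], [0.0, -0.004, -1.0]]
ft_force: [-0.1, 0.1, -1.3]
width: 61.1
gripper_force: 66.4
time: 33.85
eef_pos: [630.7, -14.1, 162.4]
orientation: [[0.06, 0.998, 0.003], [0.998, -0.06, -0.0], [-0.0, 0.003, -1.0]]
ft_force: [0.3, -0.1, -2.0]
width: 60.8
gripper_force: 66.4
```

```bash
python3 -m crank '0 0 -0.6 0; 0 0 -0.2 0; 0 0 -0.2 0; 0 0 -0.1 0; 0 0 0 0; 0 0 0 0'
```

```text
time: 34.45
eef_pos: [630.6, -14.0, 151.8]
orientation: [[0.06, 0.998, 0.001], [0.998, -0.06, -0.0], [-0.0, 0.001, -1.0]]
ft_force: [-3.6, 0.3, 6.0]
width: 60.7
gripper_force: 67.0
```

```bash
python3 -m crank '0 0 0 0; 0 0 0 0; 0 0 0 0; 0 0 3 0; 0 0 4 0; 0 0 2 0; -3.6 2.6 0 0; -3.7 2.6 0 0; -3.6 2.6 0 0; -3.7 2.7 0 0' 1; python3 -m crank '0 0 -5 0; 0 0 -5 0; 0 0 -5 0; 0 0 -3 0; 0 0 0 0; 0 0 0 0'
python3 - <<'E'
from h import *
save("scene","s3.png",(170,130,400,290),3.4)
E
```

```text
time: 35.45
eef_pos: [482.9, 91.7, 239.3]
orientation: [[0.061, 0.998, -0.0], [0.998, -0.061, 0.0], [0.0, -0.0, -1.0]]
ft_force: [-0.4, 0.3, -0.7]
width: 85.2
gripper_force: 0.0
time: 36.05
eef_pos: [484.5, 91.1, 59.9]
orientation: [[0.06, 0.998, -0.0], [0.998, -0.06, -0.0], [-0.0, -0.0, -1.0]]
ft_force: [-0.1, -0.1, 0.5]
width: 85.4
gripper_force: 0.0
```

View pics/s3.png

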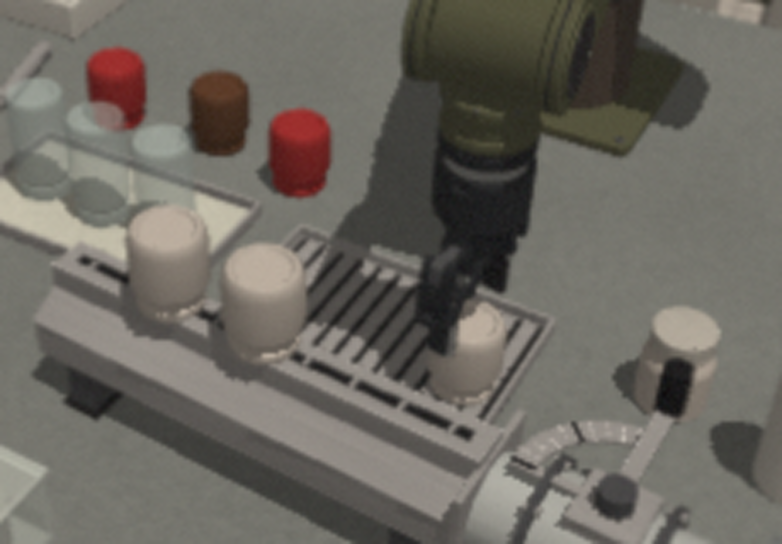

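Both pots stand upright on the rail at (167,262) and (263,300). The gripper straddles the third at (467,350), and the lever is still shut.

```bash
python3 -m crank '0 0 -2 0; 0 0 -0.5 0; 0 0 0 0; 0 0 0 0'; python3 -m crank '0 0 0 0; 0 0 0 0; 0 0 0 0; 0 0 0 0; 0 0 0 0' -1
```

```text
time: 36.5
eef_pos: [485.3, 91.1, 36.0]
orientation: [[0.06, 0.998, 0.002], [0.998, -0.06, 0.0], [0.0, 0.002, -1.0]]
ft_force: [1.1, 0.1, 0.6]
width: 85.4
gripper_force: 0.0
time: 37.0
eef_pos: [485.6, 91.1, 36.0]
orientation: [[0.06, 0.998, 0.003], [0.998, -0.06, 0.0], [0.0, 0.003, -1.0]]
ft_force: [0.6, 0.1, 6.0]
width: 60.6
gripper_force: 65.4
```

```bash
python3 -m crank '0 0 3 0; 0 0 5 0; 0 0 5 0; 0 0 5 0; 3.8 -0.5 1 0; 3.8 -0.5 0 0; 3.7 -0.5 0 0; 3.7 -0.5 0 0; 0 0 0 0; 0 0 0 0'; python3 -m crank '0 0 -4 0; 0 0 -2 0; 0 0 -0.4 0; 0 0 0 0; 0 0 0 0'
```

```text
time: 38.0
eef_pos: [633.7, 70.9, 222.7]
orientation: [[0.06, 0.998, -0.004], [0.998, -0.06, 0.0], [-0.0, -0.004, -1.0]]
ft_force: [-0.2, -0.0, -2.5]
width: 60.5
gripper_force: 66.1
time: 38.5
eef_pos: [634.7, 71.2, 162.5]
orientation: [[0.06, 0.998, 0.003], [0.998, -0.06, 0.0], [0.0, 0.003, -1.0]]
ft_force: [-0.1, 0.1, -0.6]
width: 60.5
gripper_force: 66.1
```

```bash
python3 -m crank '0.1 0 -0.6 0; 0 0 -0.2 0; 0 0 -0.2 0; 0 0 -0.1 0; 0 0 0 0; 0 0 0 0'
```

```text
time: 39.1
eef_pos: [635.7, 71.1, 152.0]
orientation: [[0.06, 0.998, 0.001], [0.998, -0.06, 0.0], [0.0, 0.001, -1.0]]
ft_force: [-4.6, -0.3, 7.2]
width: 60.5
gripper_force: 66.7
```

```bash
python3 -m crank '0 0 0 0; 0 0 0 0; 0 0 0 0; 0 0 3 0; 0 0 5 0; 0 0 5 0; 0 0 0 0' 1; python3 -m crank '-3.8 2.4 0 0; -3.8 2.4 0 0; -3.8 2.4 0 0; -3.8 2.4 0 0; -3.8 2.4 0 0; -3.8 2.4 0 0; -3.8 2.4 0 0; 0 0 0 0; 0 0 0 0'
python3 - <<'E'
from h import *
save("top","t5.png",(165,120,385,265),3.6)
E
```

```text
time: 39.8
eef_pos: [639.0, 71.2, 289.8]
orientation: [[0.06, 0.998, 0.016], [0.998, -0.06, 0.0], [0.001, 0.016, -1.0]]
ft_force: [0.5, 0.7, 0.7]
width: 85.2
gripper_force: 0.0
time: 40.7
eef_pos: [368.8, 239.5, 279.5]
orientation: [[0.058, 0.998, 0.001], [0.998, -0.058, 0.0], [0.0, 0.001, -1.0]]
ft_force: [0.3, 0.1, 0.4]
width: 85.3
gripper_force: 0.0
```

View pics/t5.png

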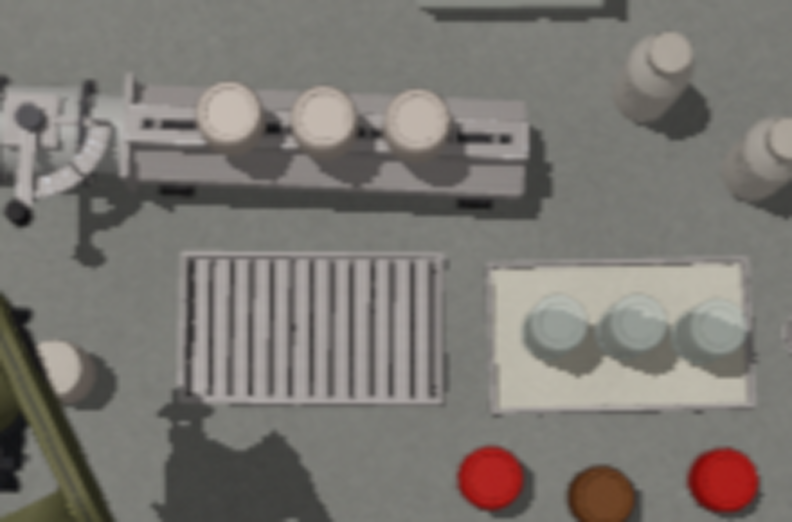

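```bash
python3 - <<'E'
from h import *
f=lambda c,z:at("top",((c[0]+.5)/3.6-.5+165,(c[1]+.5)/3.6-.5+120),z)
m=np.array([631.,-14.5]);y=np.array([.0535,.9986]);x=np.array([y[1],-y[0]])
for c in[(229,115),(324,120),(418,121)]:
    p=f(c,192);print(np.round(p,1),np.round([(p-m)@x,(p-m)@y],1))
print(f((19,213),165),f((30,117),165))
E
python3 -m crank '2.3 0.4 0 -0.14; 2.3 0.4 0 -0.14; 2.3 0.4 0 -0.14; 2.3 0.4 0 -0.14; 2.3 0.4 0 -0.14; 2.3 0.4 0 -0.14; 2.2 0.4 0 -0.14; 2.1 0.3 0 -0.12; 0 0 -4 0; 0 0 -3 0' 0.2; python3 -m crank '0 0 0 0; 0 0 0 0'
```

```text
[631.7  72.1] [-3.9 86.5]
[626.4 -13.8] [-4.7  0.5]
[624.8 -98.7] [ -1.7 -84.5]
[548.00104573 265.6230337 ] [637.30981894 256.80267844]
time: 41.75
eef_pos: [552.3, 268.6, 207.7]
orientation: [[0.918, 0.397, -0.0], [0.397, -0.918, -0.0], [-0.0, 0.0, -1.0]]
ft_force: [0.5, 0.4, -0.5]
width: 51.2
gripper_force: 0.0
time: 41.95
eef_pos: [550.9, 269.0, 208.9]
orientation: [[0.917, 0.398, -0.002], [0.398, -0.917, -0.001], [-0.002, 0.0, -1.0]]
ft_force: [0.9, 0.6, 0.4]
width: 50.9
gripper_force: 0.0
```

```bash
python3 -m crank '0 0.1 -3 0; 0 0 -2 0; 0 0 -0.9 0; 0 0 0 0; 0 0 0 0'; python3 -m crank '0 0 0 0; 0 0 0 0; 0 0 0 0; 0 0 0 0' -1
```

```text
time: 42.45
eef_pos: [551.5, 271.3, 152.6]
orientation: [[0.917, 0.399, 0.003], [0.399, -0.917, 0.001], [0.003, 0.0, -1.0]]
ft_force: [0.4, -0.1, -0.6]
width: 51.2
gripper_force: 0.0
time: 42.85
eef_pos: [551.4, 270.6, 152.5]
orientation: [[0.917, 0.399, 0.003], [0.399, -0.917, -0.001], [0.003, 0.002, -1.0]]
ft_force: [-0.1, -4.2, 6.2]
width: 19.2
gripper_force: 58.7
```

```bash
python3 -m crank '0 -1.25 0 0.13; 0.2 -1.25 0 0.13; 0.35 -1.2 0 0.13; 0.5 -1.15 0 0.13; 0.6 -1.05 0 0.13; 0.75 -1 0 0.13; 0 0 0 0; 0 0 0 0'
```

```text
time: 43.65
eef_pos: [575.5, 202.2, 152.4]
orientation: [[0.374, 0.928, 0.003], [0.928, -0.374, 0.001], [0.002, 0.003, -1.0]]
ft_force: [1.8, -2.7, 6.2]
width: 19.2
gripper_force: 58.9
```

```bash
python3 -m crank '0 0 0 0; 0 0 0 0; 0 0 0 0; 0 0 3 0; 0 0 5 0; 0 0 5 0; -3.8 0.8 0 0; -3.8 0.8 0 0; -3.8 0.8 0 0; -3.8 0.8 0 0' 0.1; python3 -m crank '-3.8 0.8 0 0; -3.8 2 0 0; 0 0 0 0; 0 0 0 0';python3 - <<'E'
from h import *
im=vision.snapshot("top");im2=vision.snapshot("scene")
a=cv2.resize(im[130:195,160:310],None,fx=5,fy=5,interpolation=3)[:,:750];b=cv2.resize(im2[190:300,300:480],None,fx=2.4,fy=2.4,interpolation=3)
o=np.zeros((a.shape[0]+b.shape[0],750,3),np.uint8);o[:a.shape[0]]=a;o[a.shape[0]:,:b.shape[1]]=b
cv2.imwrite("pics/f1.png",o[:,:,::-1]);print(o.shape)
tips("lever_knob","top",147);tips("lever_knob","scene",147)
h=np.array([645.5,265.6]);
for d in(37,42,47):
    a=np.radians(d);P=(*(h-95*np.array([np.cos(a),np.sin(a)])),165);Q=(P[0],P[1],147)
    print(d,(proj("top",P)[0]-[160,130]+.5)*5-.5,(proj("scene",Q)[0]-[300,190]+.5)*2.4-.5+[0,325])
E
```

```text
time: 44.65
eef_pos: [420.5, 234.3, 279.9]
orientation: [[0.372, 0.928, -0.001], [0.928, -0.372, 0.0], [-0.0, -0.001, -1.0]]
ft_force: [-0.2, 1.0, 0.7]
width: 47.1
gripper_force: 0.0
time: 45.05
eef_pos: [345.5, 262.4, 280.3]
orientation: [[0.369, 0.929, 0.001], [0.929, -0.369, 0.0], [0.0, 0.0, -1.0]]
ft_force: [0.1, 0.2, 0.2]
width: 47.1
gripper_force: 0.0
(589, 750, 3)
lever_knob top [191.  171.1] 0.43 [576.3 199. ]
lever_knob scene [336.7 239.2] 0.67 [573.8 200.5]
37 [138.89065839 212.8594236 ] [ 97.87797959 444.02086609]
42 [148.67680619 204.88916393] [ 89.85429804 445.00229977]
47 [157.7286919  196.12870762] [ 82.06943274 446.49328061]
```

View pics/f1.png

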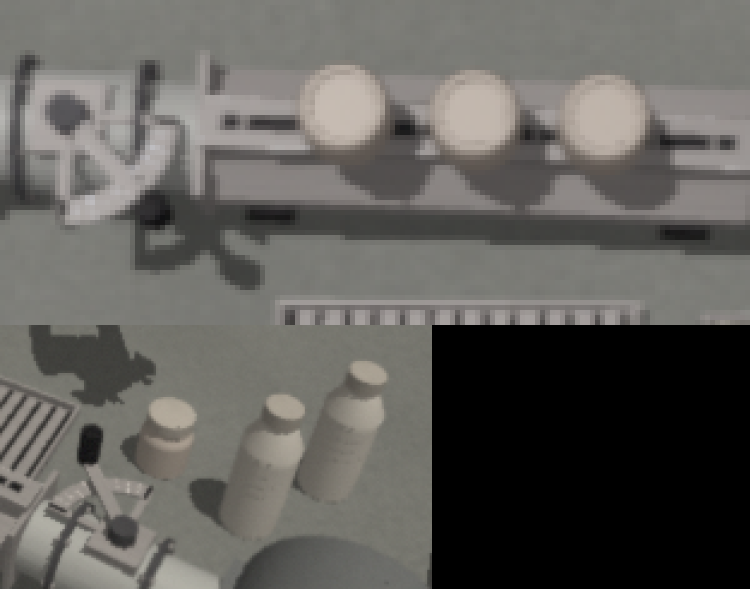

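The picture shows the lever on the middle of the quadrant, with the knob at top (155,208) and scene (90,444), which matches the projected 45°. The three pots still stand on the rail at (343,107), (475,112) and (603,117). I'll check the jar tray once more, then hand in.

Run:
```python
from h import *
save("top","f2.png",(285,180,385,240),6)
```

```text
(no output)
```

View pics/f2.png

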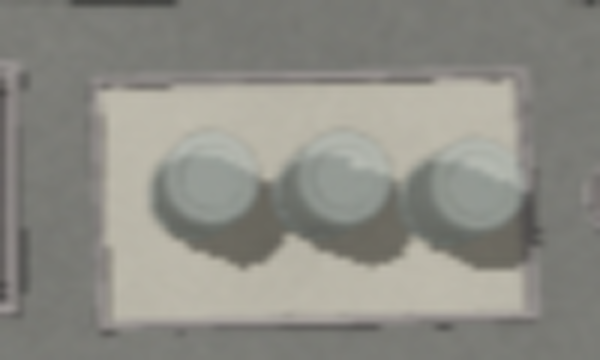

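The three jars stand upright in the paper tray at (212,178), (344,178) and (477,183).

```bash
python3 -c "
from cell import hand_in
print(hand_in())"
```

```text
the job is handed in; nothing more can be done
None
```

The job is handed in, with no verdict returned: I shut the air first, moved all three tall jars to the paper-lined tray, stood all three pots on the rail about 85 mm apart, and then set the lever to the half-way mark.

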